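Fish the shoehorn out of the shoe rack's drip tray

ROBOT

A 6-joint arm with a two-finger parallel gripper is mounted at the origin on the work surface. World frame = base frame: x ahead of the robot, y to its left, z up, the work surface at z = 0. Lengths are in m, angles in rad, forces in N, time in s.
With the tool pointing down it reaches from about 0.275 to 0.975 m from the base axis. Payload 8.4 kg.
Tool frame: the origin (TCP) lies on the front face of the gripper's body, between the roots of the fingers; the fingertips stand 88 mm ahead of it and the grasp point (between the pads) lies 69 mm ahead of it; z points along the fingers, y is the direction in which the jaws open and shut (so a half turn about z gives the same grasp; the last joint's range is limited). The gripper opens to 92 mm and grips with 3 to 60 N. Pads are 20 mm wide; open, the fingers measure 128 mm over their backs; the gripper's body (75 mm by 189 mm) begins 69 mm behind the grasp point.
Start: joints at [1.14, 0.353, 1.633, -0, 1.155, -0.002], TCP at [0.26, 0.568, 0.303] pointing down, gripper open.
Joint ranges: [-2.63, 2.63], [-0.92, 2.1], [0.06, 2.66], [-1.3, 4.44], [0, 2.69], [-3.02, 3.02]. Speed limits (rad/s): [2.22, 2.22, 2.79, 3.14, 3.14, 3.14].

INTERFACE

Orientations are given as a unit quaternion [w, x, y, z].
In Python, from bench import status, get_image, calibration, job_done gives the robot as it stands.
- The arm moves only by the shell command python3 -m inch 'ROWS' [FORCE]. ROWS is JSON, a list of rows, each a list of 7 numbers: the shift along the tool's x, y, z as a fraction of full scale, then the turn, a rotation vector about the tool's x, y, z as a fraction of full scale, then the gripper command: -1 is shut, 1 is fully open, values between are in proportion. A call has 1 to 10 rows; each row is the pose to reach, as a shift and turn from the pose commanded when the call began, along the tool's axes at that moment; what a row does not reach only later rows make up. Full scale, the value 1, is 10 cm for a shift and 60 degrees for a turn. A row lasts 1/10 s, in which the tool goes at most 50 mm and 8.59 degrees, less where a joint would pass 70% of its speed; a pose out of reach is approached as far as the arm can. A call with a number of a shift or a turn outside -1 to 1 is refused whole. A call with a gripper value outside its range is refused whole. The fingers move at their own pace and stop on an object; FORCE is the grip in N (left out, the last holds). Time passes only in rows, so rows that repeat a pose let the fingers close. It gives the time, the measured TCP pose, the force and the opening at its end, in the units of the state.
- status.read_state(): the state, without advancing time (a new reading comes with each control period).
- get_image(name): name is "scene" or "top"; returns (picture, depth): 420x560x3 uint8, red, green, blue; 420x560 float32, m along the optical axis (not along the pixel's ray), 0 where there is no reading.
- calibration(name): a dict with "K" (3x3 intrinsics, pixels), "position" and "attitude" of the camera in the world. Camera axes: x right, y down, z forward; pixel columns grow to the right and rows downward; lengths in m; the calibration is good to about 2 mm. A picture is of the moment at which its call begins. calibration takes no time and is no camera call.
- job_done(): hands the job in, once; it reports no verdict.
The state is a dict: "time": time; "qpos": joint angles; "qd": joint speeds; "joint_efforts": joint torques, N m; "eef_pos": TCP position; "tcp_rot": TCP orientation; "contact_force": force on the tool from outside, world axes, zero at the start; "torque": the same for the moment, N m; "grip_width": finger opening in m.
Only numpy, scipy, OpenCV 4.12 (cv2) and the standard library are available. Lean on these libraries where they do the work, as an engineer would, in place of code of your own. Each camera call takes 0.05 s, during which the arm holds its last target. There are 200 camera calls.

TASK

The long wooden shoehorn has slipped into the drip tray under the shoe rack's top deck, below the white caddy: slide the caddy along its rails to its next click stop to uncover the open bay, and leave it parked there with both tins in it. Reach in, tilt the shoehorn out end first through the bay, and finish while still holding it in the gripper, still, all of it at least 5 cm above the deck and touching nothing else. Do not knock over or push away the lantern, piggy bank and cup standing on the rack.

Things in the scene. Friction and masses are not known exactly. Their poses are not given: they have to be found in the camera images.
- rack: Blue plastic two-tier shoe rack, fixed. Origin on the table under the middle of the open bay; y runs along the rack, x across it (robot on the -x side), z up. End frames at y = -345 and +392 mm. Top deck 10 mm thick, slatted, top face z = 180 mm. Round rails along y at x = -130 and +130 mm, tops at z = 188 mm. Night light, 95 mm tall, clipped on the rail at x 130, y 315 mm.
- opening (a point): Centre of the open bay, a rectangular hole in the top deck, at the deck's top face; axes as the rack's. The hole is 180 mm along y (-90 to +90 mm) and 160 mm across x (-80 to +80 mm). The deck beside it is kept free at y = 105 to 190 mm; standing things are at y = 190 to 390 mm.
- tray_floor (a point): Middle of the floor of the grey drip tray that hangs under the deck: 52 mm below the deck's top face (42 mm free under the deck's underside). Inside it is 440 mm along the rack's y (-220 to +220 mm) by 180 mm across x. Its walls reach up to the deck, so the bay is the only way out.
- caddy (a joint): Place of the white caddy on the rails, m: 0 at its first click stop, where it covers the bay; grows as it is pushed along the rack's -y; 0.225 at the next click stop, where the bay is clear (it then covers rack y = -325 to -125 mm); hard end at 0.230. A sprung ball snaps between nubs on the far rail and catches it within about 5 mm of a stop; 5 to 8 N breaks it out, 2 N slides it.
- caddy_end (a point): On the caddy: middle of the top edge, outer face, of its upright end wall on the rack's +y side, the wall to push on. Caddy: open box 220 mm across x, 200 mm along y, 50 mm high, walls 4 mm, underside 12 mm above the deck's top face, rim 62 mm above it.
- second_stop (a point): On the deck's top face (z = 180 mm), straight under the caddy's middle when it stands at the next click stop.
- shoehorn: Pale wooden shoehorn, 260 mm long, 0.09 kg, flat on the tray floor, along the rack's y, both ends under the deck. Origin mid-length on its underside; x points to the handle end, lying to the rack's +y; z up. Straight handle x = -50 to 130 mm, 20 mm wide, 12 mm thick; scooped blade x = -50 to -130 mm, 46 mm wide, at most 11 mm thick. Balances at about x = 10 mm.
- shoehorn_handle_end (a point): Centre of the end face of the shoehorn's handle (own x = +130 mm, mid thickness, 6 mm above its underside).
- shoehorn_blade_end (a point): Middle of the tip of the shoehorn's blade (own x = -130 mm, 2 mm above its underside).
- kit_tin: Flat steel screwdriver-kit tin, 122 x 77 x 31 mm, loose in the caddy. Origin at the centre of its underside, z up.
- polish_tin: Round dark shoe-polish tin, 72 mm across, 26 mm high, loose in the caddy. Origin at the centre of its underside, z up.
- lantern: Grey camping lantern with a clear globe and a press button, 90 mm across, 178 mm tall with its bail, standing on the deck at the rack's +y end. Origin at the centre of its underside.
- piggy_bank: White ceramic piggy bank, about 100 x 74 x 93 mm, standing on the deck at the rack's +y end. Origin under its middle.
- cup: Yellow plastic cup, 74 mm across the rim, 88 mm tall, standing on the deck at the rack's +y end. Origin at the centre of its underside.

How it is judged:
On the way, in this order (a step that is already met when the one before it is completed fails the run):
1. the caddy has been pushed to its next click stop and rests there (value of joint caddy above 0.219 m and velocity of joint caddy between -0.01 and 0.01 m/s), for 0.2 s.
2. the shoehorn is being tilted through the bay: one end above the deck, the other still below it (((z of shoehorn_handle_end in the frame of opening above 0.006 m and z of shoehorn_blade_end in the frame of opening below -0.01 m) or (z of shoehorn_blade_end in the frame of opening above 0.006 m and z of shoehorn_handle_end in the frame of opening below -0.01 m))), for 0.1 s.
At the end, for the whole second after the job is handed in: The shoehorn is held still in the fingers (under 3 cm/s) with both its ends at least 45 mm above the top of the deck, touching neither the rack, the caddy nor any other thing; the caddy rests at its second stop (joint above 0.219) with the kit tin and the polish tin lying in it (z of each of shoehorn_handle_end, shoehorn_blade_end in the frame of opening above 0.045 m and contact force between shoehorn and the fingers above 2 N and contact force between shoehorn and rack below 0.3 N and contact force between shoehorn and kit_tin below 0.3 N and contact force between shoehorn and polish_tin below 0.3 N and contact force between shoehorn and lantern below 0.3 N and contact force between shoehorn and piggy_bank below 0.3 N and contact force between shoehorn and cup below 0.3 N and linear speed of shoehorn below 0.03 m/s and value of joint caddy above 0.219 m and z of kit_tin in the frame of caddy_end between -0.055 and -0.03 m and z of polish_tin in the frame of caddy_end between -0.055 and -0.03 m); the arm keeps its last pose, push and grip.
It fails at once if the lantern is tipped or moved more than 3 cm (distance of lantern from where it was at the start of the episode above 0.03 m or angle between lantern's own z axis and vertical above 0.4 rad).
It fails at once if the piggy bank is tipped or moved more than 3 cm (distance of piggy_bank from where it was at the start of the episode above 0.03 m or angle between piggy_bank's own z axis and vertical above 0.4 rad).
It fails at once if the cup is tipped or moved more than 3 cm (distance of cup from where it was at the start of the episode above 0.03 m or angle between cup's own z axis and vertical above 0.4 rad).
It also fails if it takes over 56 s, if anything falls off the work surface, if the arm or the gripper's body presses on something with over 40 N, if the wrist force passes 120 N, or if a joint passes its speed limit or range.

## Working session

There is one attempt and no reset: what is moved stays moved. The work goes in short steps, Python scripts to look and compute and a shell command to move; the robot and the scene stay as the last step left them, time stands still between calls to the robot, and variables do not carry over. Pictures are saved under pics/ and viewed, about 8 in all and at most 12, crops included, and the job is handed in when it is done.

```bash
ls; mkdir -p pics
python3 - <<'E'
from bench import status,get_image,calibration
import cv2,numpy as np
print(status.read_state())
for n in("scene","top"):
    p,d=get_image(n);cv2.imwrite(f"pics/{n}0.png",p[...,::-1]);np.savez(f"pics/{n}0.npz",p=p,d=d)
    print(calibration(n))
E
```

```text
pics
{'time': 0.0, 'qpos': array([ 1.13962264e+00,  3.53622781e-01,  1.63413508e+00,  8.70618559e-06,
        1.15520622e+00, -2.40340107e-03]), 'qd': array([ 0.00105642, -0.00042204, -0.00023817, -0.00057853,  0.0004223 ,
       -0.00140359]), 'joint_efforts': array([ 1.37402825e-03, -5.93828452e+01, -3.34232783e+01,  6.99770031e-02,
        2.31901521e-02, -9.31820432e-05]), 'eef_pos': array([0.25968687, 0.56807895, 0.30197906]), 'tcp_rot': array([-1.51381243e-04,  2.12748355e-01,  9.77106784e-01, -6.68806457e-04]), 'contact_force': array([-0.06523958,  0.64175785,  0.01013895]), 'torque': array([ 0.03394501, -0.03171581, -0.03173029]), 'grip_width': 0.09220333712370701}
{'K': array([[495.78936609,   0.        , 274.54016451],
       [  0.        , 495.78936609, 212.31378735],
       [  0.        ,   0.        ,   1.        ]]), 'position': array([0.96582248, 0.74874663, 1.04039841]), 'attitude': array([-0.09645681,  0.25211403,  0.90176533, -0.33757057])}
{'K': array([[419.97922266,   0.        , 279.95542444],
       [  0.        , 419.97922266, 211.57919618],
       [  0.        ,   0.        ,   1.        ]]), 'position': array([0.40468188, 0.0589635 , 1.09247583]), 'attitude': array([ 0.06597361, -0.70202422,  0.7074612 , -0.04804289])}
```

View pics/scene0.png

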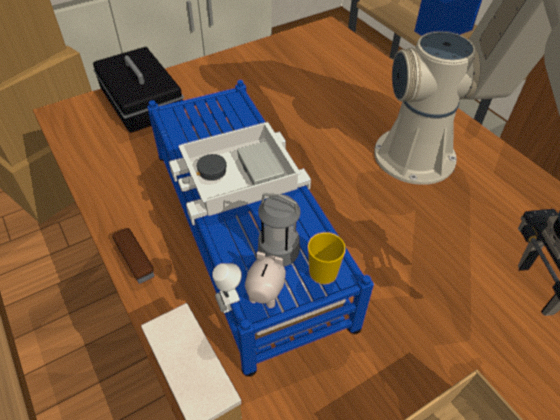

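View pics/top0.png

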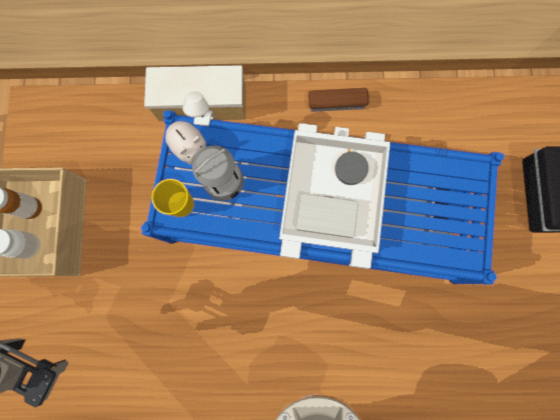

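The top view shows the rack with its yaw slightly off the world axes, the caddy at (335,190), and the lantern (217,172), piggy (186,142) and cup (172,198) at the +y end. Next I'll measure the rack frame.

```bash
cat > h.py <<'E'
from bench import status,get_image,calibration
import cv2,numpy as np
from scipy.spatial.transform import Rotation as R
def cloud(n,d):
    c=calibration(n);K=c["K"];q=c["attitude"];M=R.from_quat([q[1],q[2],q[3],q[0]]).as_matrix()
    v,u=np.mgrid[:420,:560]
    P=np.stack([(u-K[0,2])/K[0,0]*d,(v-K[1,2])/K[1,1]*d,d],-1)
    return P@M.T+c["position"]
E
python3 - <<'E'
from h import *
for n in("top","scene"):
    z=np.load(f"pics/{n}0.npz");p,d=z["p"],z["d"];P=cloud(n,d)
    hsv=cv2.cvtColor(p,cv2.COLOR_RGB2HSV)
    blue=(hsv[...,0]>105)&(hsv[...,0]<130)&(hsv[...,1]>150)&(d>0)
    reg=(abs(P[...,0]-.55)<.35)&(abs(P[...,1]-.05)<.6)
    m=blue&reg&(P[...,2]>.16)&(P[...,2]<.26)
    print(n,"blue z pct",np.percentile(P[m][:,2],[1,25,50,75,99]))
    r=cv2.minAreaRect(P[m][:,:2].astype(np.float32));print(r, np.round(cv2.boxPoints(r),4).tolist())
    w=(hsv[...,1]<60)&(hsv[...,2]>130)&reg&(P[...,2]>.234)&(P[...,2]<.252)&(P[...,1]<.17)
    w&=(P[...,0]>.3)
    k=cv2.connectedComponentsWithStats(w.astype(np.uint8))
    i=1+np.argmax(k[2][1:,4]);w=P[k[1]==i] if n=="top" else P[w]
    r=cv2.minAreaRect(w[:,:2].astype(np.float32));print("rim",len(w),w[:,2].mean(),r,np.round(cv2.boxPoints(r),4).tolist())
    t=reg&(P[...,2]>.21)
    o=t&(P[...,1]>.18)
    k=cv2.connectedComponentsWithStats(o.astype(np.uint8))
    for s,c in zip(k[2][1:],range(1,k[0])):
        if s[4]>40: q=P[k[1]==c];print("obj",s[:5],q.min(0).round(3),q.max(0).round(3))
E
```

```text
top blue z pct [0.17348657 0.17853707 0.17994222 0.18198002 0.19438923]
((0.5913888216018677, -0.010131359100341797), (0.7523916959762573, 0.2871505916118622), 81.51742553710938) [[0.3939000070095062, -0.3610000014305115], [0.6779000163078308, -0.4034000039100647], [0.7889000177383423, 0.3407999873161316], [0.5048999786376953, 0.3831000030040741]]
rim 1577 0.2409154971238419 ((0.5891906023025513, -0.03316183388233185), (0.2004227489233017, 0.234911248087883), 81.67871856689453) [[0.4584999978542328, -0.1152999997138977], [0.6909000277519226, -0.1492999941110611], [0.7199000120162964, 0.04899999871850014], [0.48750001192092896, 0.08299999684095383]]
obj [182  92  27  25 512] [0.743 0.232 0.249] [0.794 0.286 0.288]
obj [ 165  121   69   77 2690] [0.58 0.18 0.21] [0.741 0.326 0.359]
obj [151 179  41  38 745] [0.536 0.267 0.21 ] [0.609 0.341 0.271]
obj [   0  338   68   66 2547] [0.2   0.47  0.211] [0.297 0.62  0.394]
scene blue z pct [0.17008505 0.17832517 0.17984558 0.18213225 0.2033132 ]
((0.5930665731430054, -0.009071677923202515), (0.7594114542007446, 0.28824132680892944), 81.46105194091797) [[0.39419999718666077, -0.36320000886917114], [0.6791999936103821, -0.4059999883174896], [0.7919999957084656, 0.3449999988079071], [0.5069000124931335, 0.387800008058548]]
rim 1179 0.24008521490221857 ((0.5877178907394409, -0.03389991819858551), (0.20729593932628632, 0.235295832157135), 81.4310073852539) [[0.45590001344680786, -0.11890000104904175], [0.6886000037193298, -0.15389999747276306], [0.7195000052452087, 0.051100000739097595], [0.4867999851703644, 0.08609999716281891]]
obj [ 543    0   17  116 1254] [0.202 0.314 0.568] [0.275 0.454 0.691]
obj [ 245  193   55  111 3766] [0.582 0.18  0.21 ] [0.745 0.326 0.359]
obj [ 517  209   43  107 2424] [0.2   0.47  0.211] [0.318 0.625 0.426]
obj [ 308  233   38   45 1211] [0.535 0.266 0.21 ] [0.61 0.34 0.27]
obj [213 264  28  30 638] [0.743 0.238 0.211] [0.795 0.285 0.289]
```

```bash
cat >> h.py <<'E'
O=np.array([.5888,-.033,.18]);YAW=np.radians(-8.5)
W=R.from_euler('z',YAW).as_matrix()   # columns rack axes
def rk(P): return (np.asarray(P)-O)@W
def st():
    s=status.read_state();q=s["tcp_rot"];M=W.T@R.from_quat([q[1],q[2],q[3],q[0]]).as_matrix()
    print("t",round(float(s["time"]),2),"TCP in rack mm",(rk(s["eef_pos"])*1e3).round(1),"toolz",M[:,2].round(3),"tooly",M[:,1].round(3),"F",np.round(W.T@s["contact_force"],1),"w",round(s["grip_width"],4),"q",s["qpos"].round(2))
E
python3 -m inch '[[0,0,-0.2,0,0,0.14,1],[0,0,-0.4,0,0,0.28,1],[0,0,-0.6,0,0,0.42,1],[0,0,-0.8,0,0,0.56,1],[0,0,-0.8,0,0,0.7,1],[0,0,-0.8,0,0,0.84,1],[0,0,-0.8,0,0,0.98,1],[0,0,-0.8,0,0,1,1]]'
python3 -m inch '[[0,0,0,0,0,0.12,1],[0,0,0,0,0,0.232,1],[0,0,0,0,0,0.232,1],[0,0,0,0,0,0.232,1]]'
python3 -c "from h import *;st()"
```

```text
time: 0.9
eef_pos: [0.2598, 0.5683, 0.3823]
tcp_rot: [0.0, 0.674, 0.739, -0.0]
contact_force: [0.7, -0.6, -0.0]
grip_width: 0.092
time: 1.3
eef_pos: [0.2598, 0.5684, 0.3825]
tcp_rot: [0.0, 0.756, 0.655, -0.0]
contact_force: [-0.1, 0.1, -0.4]
grip_width: 0.0919
t 1.3 TCP in rack mm [-414.2  546.1  202.5] toolz [-0. -0. -1.] tooly [ 1.     0.006 -0.   ] F [-0.1  0.1 -0.4] w 0.0919 q [1.14 0.29 1.54 0.   1.31 1.28]
```

```bash
python3 -m inch '[[-0.35,0.2,0,0,0,0,1],[-0.7,0.4,0,0,0,0,1],[-1,0.6,0,0,0,0,1]]'
python3 -m inch '[[-0.35,0.2,0,0,0,0,1],[-0.7,0.4,0,0,0,0,1],[-1,0.6,0,0,0,0,1]]'
python3 -m inch '[[-0.35,0,0,0,0,0,1],[-0.7,0,0,0,0,0,1],[-1,0,0,0,0,0,1]]'
python3 -m inch '[[-0.35,0,0,0,0,0,1],[-0.7,0,0,0,0,0,1],[-1,0,0,0,0,0,1]]'
python3 -m inch '[[-0.1,0.35,0,0,0,0,1],[-0.16,0.7,0,0,0,0,1],[-0.16,1,0,0,0,0,1]]'
python3 -m inch '[[0,0.35,0,0,0,0,1],[0,0.7,0,0,0,0,1],[0,1,0,0,0,0,1]]'
python3 -m inch '[[0,0.35,0,0,0,0,1],[0,0.7,0,0,0,0,1],[0,0.94,0,0,0,0,1],[0,0.94,0,0,0,0,1],[0,0.94,0,0,0,0,1]]'
python3 -c "from h import *;st()"
```

```text
time: 1.6
eef_pos: [0.3045, 0.4592, 0.3824]
tcp_rot: [0.0, 0.756, 0.655, -0.0]
contact_force: [0.3, -0.1, 0.7]
grip_width: 0.0919
time: 1.9
eef_pos: [0.3492, 0.3512, 0.3828]
tcp_rot: [0.0, 0.756, 0.655, 0.0]
contact_force: [1.1, 0.0, 1.5]
grip_width: 0.0924
time: 2.2
eef_pos: [0.3339, 0.2524, 0.3826]
tcp_rot: [0.0, 0.756, 0.654, -0.0]
contact_force: [-0.1, -0.0, -0.0]
grip_width: 0.0918
time: 2.5
eef_pos: [0.3189, 0.1537, 0.3827]
tcp_rot: [0.0, 0.756, 0.655, 0.0]
contact_force: [0.3, 0.1, -0.6]
grip_width: 0.0919
time: 2.8
eef_pos: [0.4173, 0.1233, 0.3831]
tcp_rot: [0.0, 0.756, 0.654, 0.001]
contact_force: [1.0, -0.1, 0.3]
grip_width: 0.0918
time: 3.1
eef_pos: [0.5166, 0.1093, 0.3826]
tcp_rot: [0.0, 0.756, 0.654, 0.0]
contact_force: [-0.2, 1.0, 0.0]
grip_width: 0.0918
time: 3.6
eef_pos: [0.6076, 0.0958, 0.3821]
tcp_rot: [-0.0, 0.757, 0.654, -0.001]
contact_force: [0.7, 0.9, 0.4]
grip_width: 0.0917
t 3.6 TCP in rack mm [ -0.5 130.1 202.1] toolz [-0.001 -0.    -1.   ] tooly [ 1.     0.002 -0.001] F [0.5 1.  0.4] w 0.0917 q [0.15 0.28 1.56 0.   1.3  0.3 ]
```

```bash
python3 -m inch '[[0,0,0.3,0,0,0,1],[0,0,0.6,0,0,0,1],[0,0,0.78,0,0,0,1],[-0.15,0,0.78,0,0,0,1],[-0.2,0,0.78,0,0,0,1],[-0.24,0,0.78,0,0,0,1],[-0.28,0,0.78,0,0,0,1],[-0.32,0,0.78,0,0,0,1],[-0.36,0,0.78,0,0,0,1],[-0.4,0,0.78,0,0,0,1]]'
python3 -m inch '[[-0.1,0,0,0,0,0,1],[-0.2,0,0,0,0,0,1],[-0.3,0,0,0,0,0,1],[-0.4,0,0,0,0,0,1],[-0.5,0,0,0,0,0,1],[-0.6,0,0,0,0,0,1],[-0.7,0,0,0,0,0,1],[-0.8,0,0,0,0,0,1],[-0.9,0,0,0,0,0,1],[-1,0,0,0,0,0,1]]'
python3 -m inch '[[-0.1,0,0,0,0,0,1],[-0.2,0,0,0,0,0,1],[-0.3,0,0,0,0,0,1],[-0.4,0,0,0,0,0,1],[-0.5,0,0,0,0,0,1],[-0.6,0,0,0,0,0,1],[-0.7,0,0,0,0,0,1],[-0.75,0,0,0,0,0,1],[-0.8,0,0,0,0,0,1],[-0.8,0,0,0,0,0,1]]'
python3 - <<'E'
from h import *
st()
for n in("top","scene"):
    p,d=get_image(n);cv2.imwrite(f"pics/{n}1.png",p[...,::-1]);P=rk(cloud(n,d))
    hsv=cv2.cvtColor(p,cv2.COLOR_RGB2HSV)
    w=(hsv[...,1]<60)&(hsv[...,2]>130)&(P[...,2]>.05)&(P[...,2]<.07)&(abs(P[...,0])<.13)&(P[...,1]<.05)&(P[...,1]>-.4)
    print(n,w.sum(),np.percentile(P[w][:,1],[1,3,10,90,97,99]).round(4))
E
```

```text
time: 4.6
eef_pos: [0.6021, 0.056, 0.3061]
tcp_rot: [0.0, 0.757, 0.653, 0.001]
contact_force: [-1.0, 1.8, 1.5]
grip_width: 0.092
time: 5.6
eef_pos: [0.5872, -0.0434, 0.3047]
tcp_rot: [0.0, 0.757, 0.653, 0.0]
contact_force: [1.6, 1.4, 1.2]
grip_width: 0.092
time: 6.6
eef_pos: [0.5751, -0.1224, 0.3045]
tcp_rot: [-0.0, 0.758, 0.653, -0.0]
contact_force: [0.3, 0.5, -0.3]
grip_width: 0.0921
t 6.6 TCP in rack mm [ -0.4 -90.4 124.5] toolz [-0.001 -0.001 -1.   ] tooly [ 1.    -0.    -0.001] F [ 0.3  0.6 -0.3] w 0.0921 q [-0.21  0.29  1.71 -0.    1.14 -0.06]
top 11 [-0.2306 -0.2295 -0.226  -0.1563 -0.154  -0.1534]
scene 799 [-0.3025 -0.3009 -0.2985 -0.1006 -0.0991 -0.0987]
```

View pics/scene1.png

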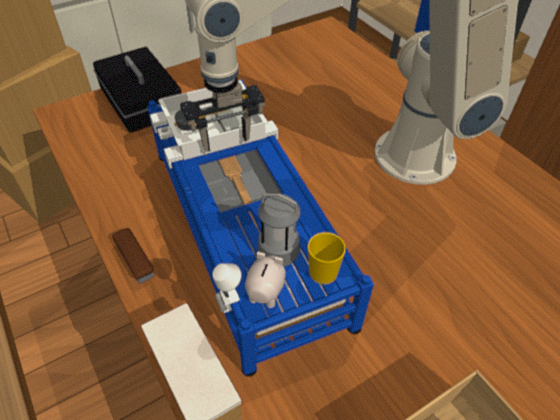

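The caddy's +y wall is now at about y = -100 mm and follows the fingers. The shoehorn shows in the bay around (238,180). I'll push the last 24 mm slowly, back off and look.

```bash
python3 -m inch '[[-0.05,0,0,0,0,0,1],[-0.1,0,0,0,0,0,1],[-0.15,0,0,0,0,0,1],[-0.18,0,0,0,0,0,1],[-0.21,0,0,0,0,0,1],[-0.23,0,0,0,0,0,1],[-0.24,0,0,0,0,0,1],[-0.24,0,0,0,0,0,1],[-0.24,0,0,0,0,0,1]]'
python3 -m inch '[[0.05,0,0,0,0,0,1],[0.15,0,0,0,0,0,1],[0.3,0,-0.3,0,0,0,1],[0.5,0,-0.6,0,0,0,1],[0.8,-0.3,-0.9,0,0,0,1],[1,-0.6,-1,0,0,0,1],[1,-1,-1,0,0,0,1],[1,-1,-1,0,0,0,1]]'
python3 -m inch '[[0.3,-0.3,0,0,0,0,1],[0.3,-0.7,0,0,0,0,1],[0.3,-1,0,0,0,0,1],[0.3,-1,0,0,0,0,1]]'
python3 -m inch '[[0,-0.3,0,0,0,0,1],[0,-0.6,0,0,0,0,1],[0,-0.6,0,0,0,0,1]]'
python3 - <<'E'
from h import *
st()
for n in("top","scene"):
    p,d=get_image(n);cv2.imwrite(f"pics/{n}2.png",p[...,::-1]);np.savez(f"pics/{n}2.npz",p=p,d=d);P=rk(cloud(n,d))
    hsv=cv2.cvtColor(p,cv2.COLOR_RGB2HSV)
    w=(hsv[...,1]<60)&(hsv[...,2]>130)&(P[...,2]>.05)&(P[...,2]<.07)&(abs(P[...,0])<.13)&(P[...,1]<.05)&(P[...,1]>-.4)
    print(n,w.sum(),np.percentile(P[w][:,1],[1,3,10,90,97,99]).round(4))
    h=(hsv[...,0]<25)&(hsv[...,1]>60)&(abs(P[...,0])<.08)&(abs(P[...,1])<.1)&(P[...,2]<-.02)&(P[...,2]>-.06)
    Q=P[h];print("horn z",np.percentile(Q[:,2],[5,50,95]).round(4))
    for a in np.arange(-.09,.09,.01):
        s=Q[(Q[:,1]>=a)&(Q[:,1]<a+.01)]
        if len(s)>3: print(round(a+.005,3),np.percentile(s[:,0],[3,97]).round(4),len(s))
E
```

```text
time: 7.6
eef_pos: [0.572, -0.1458, 0.3048]
tcp_rot: [0.0, 0.757, 0.653, -0.0]
contact_force: [-0.4, 0.3, 1.7]
grip_width: 0.0921
time: 8.4
eef_pos: [0.4843, -0.0301, 0.4052]
tcp_rot: [-0.0, 0.757, 0.654, -0.0]
contact_force: [0.1, -0.0, 1.0]
grip_width: 0.0917
time: 8.8
eef_pos: [0.391, 0.0133, 0.4047]
tcp_rot: [-0.0, 0.757, 0.653, -0.0]
contact_force: [2.0, 0.1, -0.2]
grip_width: 0.0913
time: 9.1
eef_pos: [0.3326, 0.0218, 0.4048]
tcp_rot: [-0.0, 0.757, 0.653, 0.0]
contact_force: [-0.8, -0.2, 0.0]
grip_width: 0.0917
t 9.1 TCP in rack mm [-261.5   16.3  224.8] toolz [-0.  0. -1.] tooly [ 1.     0.001 -0.   ] F [-0.8 -0.4  0. ] w 0.0917 q [ 0.06 -0.24  2.04  0.    1.34  0.21]
top 2021 [-0.3236 -0.3228 -0.3206 -0.1249 -0.1237 -0.1235]
horn z [-0.0496 -0.0427 -0.0386]
-0.085 [-0.0284  0.0152] 88
-0.075 [-0.0285  0.0167] 86
-0.065 [-0.0279  0.0151] 82
-0.055 [-0.0197  0.0085] 53
-0.045 [-0.0189  0.0038] 45
-0.035 [-0.0146  0.0051] 41
-0.025 [-0.014   0.0041] 39
-0.015 [-0.0144  0.0045] 40
-0.005 [-0.0138  0.0056] 40
0.005 [-0.0135  0.0056] 37
0.015 [-0.0136  0.0054] 42
0.025 [-0.0133  0.0061] 37
0.035 [-0.0125  0.0069] 39
0.045 [-0.0129  0.0074] 41
0.055 [-0.0124  0.0066] 39
0.065 [-0.0121  0.0078] 39
0.075 [-0.0121  0.0065] 39
0.085 [-0.0118  0.007 ] 33
scene 1115 [-0.3266 -0.3254 -0.3225 -0.1246 -0.123  -0.1219]
horn z [-0.0516 -0.0433 -0.0386]
-0.085 [-0.0311  0.0153] 50
-0.075 [-0.0291  0.0162] 45
-0.065 [-0.0287  0.0153] 54
-0.055 [-0.0213  0.0073] 19
-0.045 [-0.0188  0.0049] 30
-0.035 [-0.0151  0.0039] 26
-0.025 [-0.0156  0.0047] 24
-0.015 [-0.0137  0.0042] 25
-0.005 [-0.0144  0.0052] 24
0.005 [-0.0124  0.0054] 26
0.015 [-0.0172  0.0051] 28
0.025 [-0.0147  0.0062] 28
0.035 [-0.0163  0.0061] 27
0.045 [-0.0119  0.0062] 26
0.055 [-0.0053  0.005 ] 4
```

View pics/top2.png

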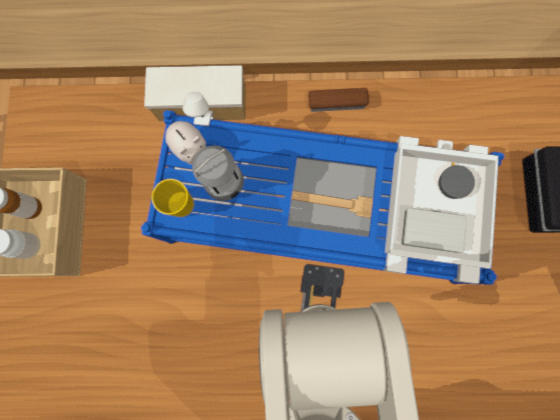

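Caddy rests at about 0.224 (wall at y = -124), with both tins inside. The shoehorn handle runs at x ≈ -3 mm and the blade shoulder is at y ≈ -45 mm, so the mid-length is at y ≈ +6 mm. I'll grasp at y = 70 mm.

```bash
python3 -m inch '[[0.1,0.35,0,0,0,0,0.2],[0.2,0.7,0,0,0,0,0.2],[0.27,1,0,0,0,0,0.2]]'
python3 -m inch '[[0.1,0.35,0,0,0,0,0.2],[0.2,0.7,0,0,0,0,0.2],[0.27,1,0,0,0,0,0.2]]'
python3 -m inch '[[0,0.3,0.1,0,0,0,0.2],[0,0.58,0.4,0,0,0,0.2],[0,0.58,0.8,0,0,0,0.2],[0,0.58,1,0,0,0,0.2],[0,0.58,1,0,0,0,0.2]]'
python3 -m inch '[[0,0,0.25,0,0,0,0.2],[0,0,0.45,0,0,0,0.2],[0,0,0.6,0,0,0,0.2],[0,0,0.7,0,0,0,0.2],[0,0,0.78,0,0,0,0.2],[0,0,0.83,0,0,0,0.2],[0,0,0.86,0,0,0,0.2],[0,0,0.86,0,0,0,0.2]]'
python3 -c "from h import *;st()"
```

```text
time: 9.5
eef_pos: [0.4402, 0.0336, 0.4046]
tcp_rot: [0.0, 0.758, 0.653, 0.0]
contact_force: [0.2, 0.4, -0.2]
grip_width: 0.0698
time: 9.8
eef_pos: [0.5433, 0.0455, 0.4038]
tcp_rot: [0.0, 0.758, 0.653, 0.0]
contact_force: [0.3, -0.9, 0.6]
grip_width: 0.0549
time: 10.3
eef_pos: [0.5971, 0.0365, 0.3004]
tcp_rot: [-0.002, 0.758, 0.653, -0.002]
contact_force: [-0.0, 0.3, -0.0]
grip_width: 0.0553
time: 11.1
eef_pos: [0.5972, 0.0368, 0.2188]
tcp_rot: [0.0, 0.757, 0.653, 0.0]
contact_force: [-0.9, 0.5, -0.3]
grip_width: 0.0553
t 11.1 TCP in rack mm [-2.  70.3 38.8] toolz [ 0.  0. -1.] tooly [1. 0. 0.] F [-1.   0.3 -0.3] w 0.0553 q [ 0.06  0.4   1.77 -0.    0.97  0.21]
```

```bash
python3 -m inch '[[0,0,0,0,0,0,-1],[0,0,0,0,0,0,-1],[0,0,0,0,0,0,-1],[0,0,0,0,0,0,-1],[0,0,0,0,0,0,-1],[0,0,0,0,0,0,-1],[0,0,0,0,0,0,-1],[0,0,-0.02,0,0,0,-1],[0,0,-0.05,0,0,0,-1],[0,0,-0.08,0,0,0,-1]]' 45
python3 -m inch '[[-0.1,0,0,0,0,0,-1],[-0.2,0,0,0,0,0,-1],[-0.3,0,0,0,0,0,-1],[-0.4,0,0,0,0,0,-1],[-0.5,0,0,0,0,0,-1],[-0.58,0,0,0,0,0,-1],[-0.58,0,0,0,0,0,-1],[-0.58,0,0,0,0,0,-1]]'
python3 - <<'E'
from h import *
st()
p,d=get_image("scene");cv2.imwrite("pics/s3.png",cv2.resize(p[60:300,120:360,::-1],(720,720))[:600])
E
```

```text
time: 12.1
eef_pos: [0.597, 0.0368, 0.2268]
tcp_rot: [-0.0, 0.758, 0.653, -0.0]
contact_force: [-0.1, -0.3, -0.2]
grip_width: 0.0191
time: 12.9
eef_pos: [0.5885, -0.0207, 0.2267]
tcp_rot: [-0.0, 0.758, 0.653, 0.0]
contact_force: [-0.3, 0.3, -1.3]
grip_width: 0.0197
t 12.9 TCP in rack mm [-2.1 12.1 46.7] toolz [ 0.  0. -1.] tooly [ 1. -0.  0.] F [-0.3  0.2 -1.3] w 0.0197 q [-0.04  0.38  1.78  0.    0.98  0.11]
```

View pics/s3.png

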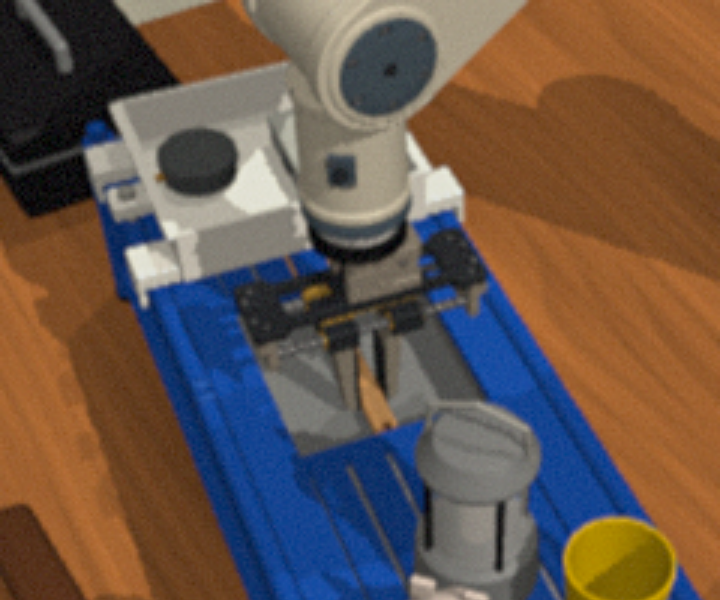

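Run:
```python
from h import *
p,d=get_image("scene");P=rk(cloud("scene",d))
hsv=cv2.cvtColor(p,cv2.COLOR_RGB2HSV)
h=(hsv[...,0]<25)&(hsv[...,1]>70)&(abs(P[...,0])<.05)&(abs(P[...,1])<.14)&(P[...,2]<-.01)&(P[...,2]>-.06)
Q=P[h];print(len(Q),np.sort(Q[:,1])[-8:].round(4),Q[Q[:,1]>.04].mean(0))
e=(abs(P[...,0])<.05)&(hsv[...,0]>105)&(hsv[...,0]<130)&(hsv[...,1]>150)&(abs(P[...,2])<.01)&(P[...,1]>.04)
print("edge",np.sort(P[e][:,1])[:8].round(4))
gv,gu=np.where(h);i=np.argmax(Q[:,1]);print(gu[i],gv[i])
v,u=gv[i],gu[i];print([(P[v+k,u].round(3).tolist(),p[v+k,u].tolist()) for k in range(-2,6)])
```

```text
184 [0.0553 0.0556 0.0556 0.0558 0.0578 0.0581 0.0588 0.059 ] [-0.00161521  0.04896715 -0.0333516 ]
edge [0.088  0.0884 0.0884 0.0885 0.0889 0.0891 0.0891 0.0892]
248 202
[([-0.003, 0.052, -0.03], [149, 109, 66]), ([-0.002, 0.054, -0.031], [104, 70, 38]), ([-0.0, 0.059, -0.03], [87, 58, 42]), ([0.0, 0.061, -0.031], [93, 77, 95]), ([0.01, 0.089, -0.002], [42, 67, 138]), ([0.012, 0.094, 0.0], [21, 66, 140]), ([0.012, 0.096, -0.001], [15, 52, 115]), ([0.014, 0.1, 0.001], [17, 54, 106])]
```

The deck edge hides the handle end from this view. The shoulder estimate puts it at y ≈ 79 mm, so I'll slide 3 mm more for margin. Now computing the tilt path.

Run:
```python
import numpy as np
T0=np.array([12.1,46.7]);s=193;h=90.8
for th,y,z in[(0,-184,-44),(4,-182,-45),(8,-180,-47),(12,-178,-48),(15,-165,-47),(20,-142,-45),(25,-126,-43),(30,-110,-42),(35,-80,-40),(35,-80,-15)]:
    c,t=np.cos(np.radians(th)),np.sin(np.radians(th))
    T=np.array([y+s*c-h*t,z+s*t+h*c]);D=(T-T0)/100
    print(th,"tool x %.3f z %.3f rot %.3f"%(D[0],-D[1],th/60),"top@-90 %.1f hend %.0f %.0f"%(z+max(0,(-90-y))*t/c+12/c,y+260*c,z+260*t), T.round())
```

```text
0 tool x -0.031 z -0.001 rot 0.000 top@-90 -32.0 hend 76 -44 [ 9. 47.]
4 tool x -0.079 z -0.123 rot 0.067 top@-90 -26.5 hend 77 -27 [ 4. 59.]
8 tool x -0.136 z -0.231 rot 0.133 top@-90 -22.2 hend 77 -11 [-2. 70.]
12 tool x -0.202 z -0.342 rot 0.200 top@-90 -17.0 hend 76 6 [-8. 81.]
15 tool x -0.142 z -0.440 rot 0.250 top@-90 -14.5 hend 86 20 [-2. 91.]
20 tool x -0.038 z -0.596 rot 0.333 top@-90 -13.3 hend 102 44 [  8. 106.]
25 tool x -0.016 z -0.742 rot 0.417 top@-90 -13.0 hend 110 67 [ 11. 121.]
30 tool x -0.004 z -0.864 rot 0.500 top@-90 -16.6 hend 115 88 [ 12. 133.]
35 tool x 0.139 z -0.984 rot 0.583 top@-90 -25.4 hend 133 109 [ 26. 145.]
35 tool x 0.139 z -1.234 rot 0.583 top@-90 -0.4 hend 133 134 [ 26. 170.]
```

```bash
python3 -m inch '[[-0.03,0,0,0,0,0,-1],[-0.055,0,-0.06,0,0.033,0,-1],[-0.08,0,-0.125,0,0.067,0,-1],[-0.108,0,-0.177,0,0.1,0,-1],[-0.136,0,-0.231,0,0.133,0,-1],[-0.17,0,-0.287,0,0.167,0,-1],[-0.2,0,-0.342,0,0.2,0,-1],[-0.2,0,-0.342,0,0.2,0,-1],[-0.2,0,-0.342,0,0.2,0,-1]]'
python3 - <<'E'
from h import *
st()
p,d=get_image("scene");P=rk(cloud("scene",d));hsv=cv2.cvtColor(p,cv2.COLOR_RGB2HSV)
h=(hsv[...,0]<25)&(hsv[...,1]>70)&(abs(P[...,0])<.05)&(P[...,1]<.14)&(P[...,1]>0)&(P[...,2]<.05)&(P[...,2]>-.06)
Q=P[h];print(len(Q),Q[np.argsort(Q[:,1])[-6:]].round(4))
cv2.imwrite("pics/s4.png",cv2.resize(p[60:260,140:340,::-1],(600,600)))
E
```

```text
time: 13.9
eef_pos: [0.5855, -0.0405, 0.2608]
tcp_rot: [-0.068, 0.753, 0.649, 0.079]
contact_force: [0.4, -0.4, -0.4]
grip_width: 0.0196
t 13.9 TCP in rack mm [-2.1 -7.9 80.8] toolz [ 0.     0.207 -0.978] tooly [ 1. -0.  0.] F [ 0.5 -0.3 -0.4] w 0.0196 q [-0.17  0.34  1.77  0.24  1.05 -0.14]
175 [[-0.0017  0.0662  0.0087]
 [-0.0092  0.0663  0.0092]
 [-0.0066  0.0664  0.0068]
 [-0.0065  0.0671  0.0111]
 [-0.001   0.0678  0.0071]
 [-0.0031  0.0693  0.0111]]
```

View pics/s4.png

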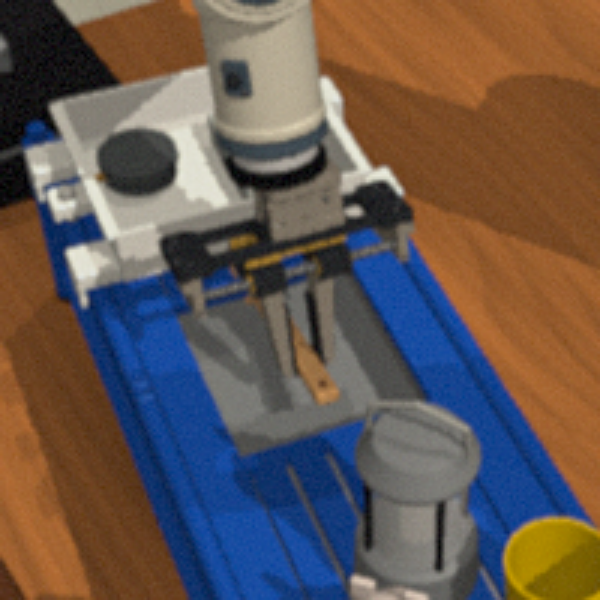

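The handle end is above the deck and well inside the bay (about y = 69 mm, crop (325,390)), with no contact forces. I'll keep tilting, shifted 4 mm toward +y.

Run:
```python
import numpy as np
T0=np.array([-7.9,80.8]);s=193;h=90.8;a=np.radians(12)
for th,y,z in[(15,-163,-47),(20,-137,-45),(25,-121,-43),(30,-105,-42),(35,-80,-38)]:
    c,t=np.cos(np.radians(th)),np.sin(np.radians(th))
    T=np.array([y+s*c-h*t,z+s*t+h*c]);D=(T-T0)/100
    print(th,"x %.3f z %.3f rot %.3f"%(D@[np.cos(a),np.sin(a)],-D@[-np.sin(a),np.cos(a)],(th-12)/60),T.round())
```

```text
15 x 0.097 z -0.080 rot 0.050 [-0. 91.]
20 x 0.261 z -0.206 rot 0.133 [ 13. 106.]
25 x 0.313 z -0.343 rot 0.217 [ 16. 121.]
30 x 0.350 z -0.461 rot 0.300 [ 17. 133.]
35 x 0.470 z -0.578 rot 0.383 [ 26. 147.]
```

```bash
python3 -m inch '[[0.05,0,-0.04,0,0.025,0,-1],[0.1,0,-0.08,0,0.05,0,-1],[0.18,0,-0.145,0,0.09,0,-1],[0.26,0,-0.205,0,0.133,0,-1],[0.29,0,-0.275,0,0.175,0,-1],[0.313,0,-0.343,0,0.217,0,-1],[0.35,0,-0.46,0,0.3,0,-1],[0.41,0,-0.52,0,0.34,0,-1],[0.47,0,-0.578,0,0.383,0,-1],[0.47,0,-0.578,0,0.383,0,-1]]'
python3 - <<'E'
from h import *
st()
p,d=get_image("scene");P=rk(cloud("scene",d));hsv=cv2.cvtColor(p,cv2.COLOR_RGB2HSV)
h=(hsv[...,0]<25)&(hsv[...,1]>70)&(abs(P[...,0])<.05)&(P[...,1]<.16)&(P[...,1]>-.12)&(P[...,2]<.15)&(P[...,2]>-.06)
Q=P[h];o=np.argsort(Q[:,1]);print(len(Q),Q[o[-4:]].round(4),Q[o[:4]].round(4))
m=Q[Q[:,1]>0.05];print("slope deg",np.degrees(np.arctan(np.polyfit(m[:,1],m[:,2],1)[0])))
cv2.imwrite("pics/s5.png",cv2.resize(p[40:240,140:340,::-1],(600,600)))
E
```

```text
time: 14.95
eef_pos: [0.5909, -0.0067, 0.3279]
tcp_rot: [-0.196, 0.722, 0.622, 0.229]
contact_force: [0.1, 0.1, -0.5]
grip_width: 0.0191
t 14.95 TCP in rack mm [ -1.8  26.3 147.9] toolz [ 0.001  0.575 -0.818] tooly [ 1.    -0.     0.001] F [ 0.1  0.1 -0.5] w 0.0191 q [-0.28  0.32  1.73  0.64  1.25 -0.39]
214 [[ 0.005   0.1234  0.1078]
 [-0.0018  0.1237  0.1085]
 [-0.0063  0.124   0.1131]
 [ 0.0033  0.1249  0.1086]] [[-0.0038 -0.102  -0.0522]
 [-0.0145 -0.1    -0.0507]
 [-0.003  -0.0892 -0.0407]
 [-0.0127 -0.0844 -0.0364]]
slope deg 25.63853500985204
```

View pics/s5.png

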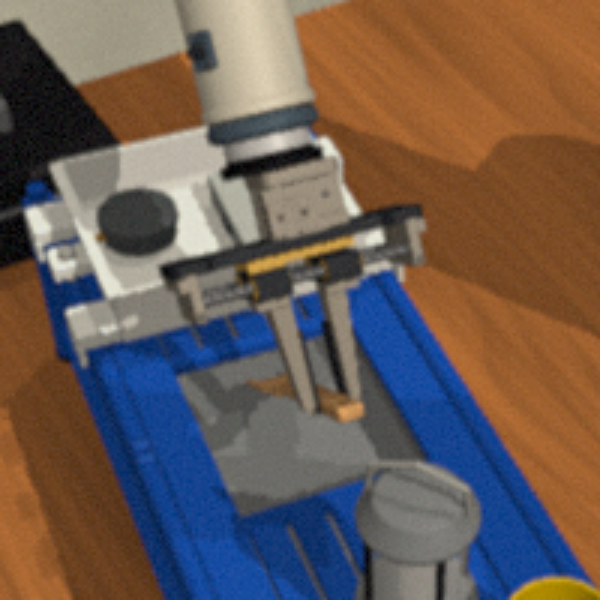

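No contact, and the tilt is about 35°. Next: +25 mm in y, to bring the blade tip clear of the -y edge, then straight up about 120 mm.

```bash
python3 -m inch '[[0.12,0,0.04,0,0,0,-1],[0.25,0,0.08,0,0,0,-1],[0.31,0,-0.01,0,0,0,-1],[0.4,0,-0.13,0,0,0,-1],[0.5,0,-0.27,0,0,0,-1],[0.6,0,-0.42,0,0,0,-1],[0.7,0,-0.56,0,0,0,-1],[0.8,0,-0.71,0,0,0,-1],[0.87,0,-0.81,0,0,0,-1],[0.91,0,-0.86,0,0,0,-1]]'
python3 -m inch '[[0,0,0,0,0,0,-1],[0,0,0,0,0,0,-1],[0,0,0,0,0,0,-1],[0,0,0,0,0,0,-1],[0,0,0,0,0,0,-1]]'
python3 - <<'E'
from h import *
st()
for n in("scene","top"):
    p,d=get_image(n);P=rk(cloud(n,d));hsv=cv2.cvtColor(p,cv2.COLOR_RGB2HSV)
    h=(hsv[...,0]<25)&(hsv[...,1]>70)&(abs(P[...,0])<.05)&(P[...,1]<.2)&(P[...,1]>-.12)&(P[...,2]<.3)&(P[...,2]>.02)
    Q=P[h]
    if len(Q)>9:
        o=np.argsort(Q[:,1]);print(n,len(Q),Q[o[-3:]].round(4),Q[o[:3]].round(4),"slope",np.degrees(np.arctan(np.polyfit(Q[:,1],Q[:,2],1)[0])))
    w=(hsv[...,1]<60)&(hsv[...,2]>130)&(P[...,2]>.05)&(P[...,2]<.07)&(abs(P[...,0])<.13)&(P[...,1]<-.1)&(P[...,1]>-.4)
    print("caddy",np.percentile(P[w][:,1],[1,3,97,99]).round(4))
    cv2.imwrite(f"pics/{n}6.png",p[...,::-1])
E
```

```text
time: 16.0
eef_pos: [0.5946, 0.0181, 0.4516]
tcp_rot: [-0.196, 0.722, 0.623, 0.228]
contact_force: [0.7, 0.2, 0.0]
grip_width: 0.0193
time: 16.5
eef_pos: [0.5942, 0.0183, 0.4493]
tcp_rot: [-0.197, 0.723, 0.623, 0.227]
contact_force: [-0.1, -0.1, -0.7]
grip_width: 0.0195
t 16.5 TCP in rack mm [ -2.2  51.5 269.3] toolz [-0.001  0.573 -0.819] tooly [ 1.     0.    -0.001] F [-0.  -0.1 -0.7] w 0.0195 q [-0.24  0.22  1.6   0.62  1.42 -0.21]
scene 316 [[ 0.005   0.1485  0.2315]
 [-0.0032  0.1486  0.2288]
 [-0.0089  0.1499  0.2305]] [[-0.0012 -0.0595  0.0848]
 [-0.0033 -0.0581  0.0852]
 [ 0.0166 -0.0574  0.0922]] slope 18.694740150507563
caddy [-0.3263 -0.3247 -0.123  -0.1225]
top 1016 [[ 0.0031  0.1473  0.2333]
 [-0.0073  0.1475  0.2328]
 [-0.0054  0.1478  0.2323]] [[ 0.0056 -0.0631  0.0789]
 [ 0.003  -0.0629  0.0812]
 [-0.0137 -0.0627  0.0818]] slope 38.07603453993928Traceback (most recent call last):
  File "<stdin>", line 10, in <module>
    return _quantile_unchecked(
        a, q, axis, out, overwrite_input, method, keepdims, weights)
    return _ureduce(a,
                    func=_quantile_ureduce_func,
    ...<5 lines>...
                    overwrite_input=overwrite_input,
                    method=method)
    r = func(a, **kwargs)
    result = _quantile(arr,
                       quantiles=q,
    ...<2 lines>...
                       out=out,
                       weights=wgt)
    slices_having_nans = np.isnan(arr[-1, ...])
                                  ~~~^^^^^^^^^
IndexError: index -1 is out of bounds for axis 0 with size 0
```

View pics/scene6.png

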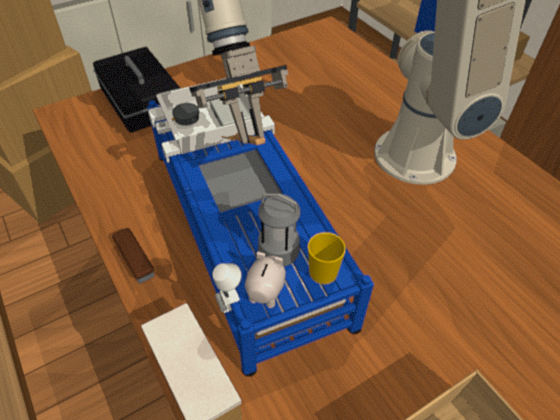

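The shoehorn is clear and held: blade tip about 80 mm above the deck, handle end about 230 mm. The caddy is at its stop and the standing things are in place. Handing in.

```bash
python3 -c "
from bench import job_done;print(job_done())
from h import *;st()"
```

```text
the job is handed in; nothing more can be done
None
the job is handed in; nothing more can be done
```

I slid the caddy to its second click stop and took the shoehorn out through the bay handle end first. I handed the job in at about 16.6 s with the gripper holding the shoehorn still.

**Last checks, just before handing in:**
- **Shoehorn:** the blade tip was about 80 mm and the handle end about 230 mm above the deck. The grip opening was 19.5 mm on the 20 mm handle, and the external force was under 1 N.
- **Caddy:** its wall was at y ≈ -123 to -124 mm, so the joint was at about 0.224 m.
- **Lantern, piggy bank and cup:** they looked unmoved in the last picture, and I did not measure them again.

**What I could not confirm:**
- **Kit tin:** the gripper hid it in the last picture. I last saw it in the caddy with the polish tin after the push, and nothing touched the caddy after that.
- **Last top-camera caddy check:** it failed because no caddy rim pixels were found in that view, so the final caddy reading comes from the scene camera only.
- **Tilt angle:** line fits to the shoehorn gave 19° and 38° against the commanded 35°. I relied on the measured end positions instead.
- **Verdict:** the system reported none.

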